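# Wedge the work rest into the disc sander's tapered way

### The arm

A 7-joint arm with a two-finger parallel gripper is mounted at the origin on the work surface. World frame = base frame: x ahead of the robot, y to its left, z up, the work surface at z = 0. Lengths are in mm, angles in rad, forces in N, time in s.
With the tool pointing down it reaches from about 425 to 1025 mm from the base axis. Payload 3.6 kg.
Tool frame: the origin (TCP) lies at the very end of the fingers, on their centre line; the grasp point (between the pads) lies manip.grip_point_offset behind it (manip.grip_point_offset is the distance from the TCP to the grasp point, in mm); z points along the fingers, y is the line along which they close (so a half turn about z gives the same grasp; the last joint's range is limited). The gripper opens to 85 mm and grips with 20 to 120 N. Pads are 22 mm wide; open, the fingers measure 114 mm over their backs; the gripper's body (76 mm by 85 mm) begins 54 mm behind the grasp point. The pads swing forward as they close: fully open they stand 13 mm farther back than shut.
Start: joints at [1.06, 0.591, 0.048, 1.609, -0.033, 0.943, -0.034], TCP at [294.17, -662.641, 198.502] pointing down, gripper open.
Joint ranges: [-2.69, 2.69], [-0.47, 2.24], [-1.27, 1.36], [0.19, 2.51], [-1.53, 4.68], [0.08, 2.07], [-3.09, 3.09]. Speed limits (rad/s): [2.57, 2.57, 3.14, 3.14, 3.14, 3.14, 3.14].

### API

Orientations are given as a rotation vector (axis times angle).
In Python, from workcell import manip gives the robot as it stands.
- The arm moves only by the tool drive_tool, never from a script. Its argument "motion" is one flat list of numbers, 7 for each row, row after row: the shift along the tool's x, y, z scaled (see below), then the turn, a rotation vector about the tool's x, y, z scaled (see below), then the closure, from 0 (fully open) to 1 (shut). In form: [tx, ty, tz, ax, ay, az, jaw, tx, ty, tz, ax, ay, az, jaw, ...]. A call has 1 to 12 rows; each row shifts and turns the commanded pose from where the row before left it, along the tool's axes as they then stand; what a row does not reach is not made up. The controller multiplies each number of a shift by 30 mm and each number of a turn by 6 degrees. A row lasts 1/10 s, in which the tool goes at most 50 mm and 8.59 degrees, less where a joint would pass 70% of its speed; a pose out of reach is approached as far as the arm can. A call with a number of a shift or a turn outside -1 to 1 is refused whole. A call with a gripper value outside its range is refused whole. The fingers move at their own pace and stop on an object; the grip force is fixed at half the most. Time passes only in rows, so rows that do not move let the fingers close. It gives the time, the measured TCP pose, the force, the opening and the grip force at its end, in the units of the state.
- manip.read_state(): the state, without advancing time (a new reading comes with each control period).
- manip.grab_frame(name): name is "scene" or "top" or "wrist"; returns the picture (400x640x3 uint8, blue, green, red); there is no depth.
- manip.camera_info(name): a dict with "K" (3x3 intrinsics, pixels), "eye" and "rotation" of the camera in the world. Camera axes: x right, y down, z forward; pixel columns grow to the right and rows downward; lengths in mm; the calibration is good to about 2 mm. A picture is of the moment at which its call begins: read the wrist's pose just before it. camera_info takes no time and is no camera call; for the wrist camera it gives the pose at the moment of the call.
- manip.hand_in(): hands the job in; it is judged then, once.
Trained networks look in the newest picture that a camera, given by its name, has taken for a name from the list of things; names that differ only in an ending like _2 or _b are one class to them, and where a whole thing is asked for, a point or a joint stands for the part that bears it (a point fixed in the world has none). Each returns a list of dicts, best first, with "p" (0 to 1); they miss things now and then, are a little off and sometimes report something else, mostly with a low value. They report only what shows in the picture. A call takes as long as a camera call. They do not tell look-alikes from the thing itself.
- manip.masks_of(label, camera): "region" (400x640 bool, what is visible of it) and "extent" ([left, top, right, bottom] in pixels, round what is visible of it).
The state is a dict: "clock": time; "qpos": joint angles; "qd": joint speeds; "tau": joint torques, N m; "eef_pos": TCP position; "orientation": TCP orientation; "wrist_force": force on the tool from outside, world axes, zero at the start; "torque": the same for the moment, N m; "grip_width": finger opening in mm; "grasp_force": force on a finger pad.
Only numpy, scipy, OpenCV 4.12 (cv2) and the standard library are available. Lean on these libraries where they do the work, as an engineer would, in place of code of your own. Each camera call takes 0.05 s, during which the arm holds its last target. There are 200 camera calls.

### The job

Fit the loose aluminium work rest to the disc sander: set its dovetail foot on the sander's flat bed, slide it narrow end first along the tapered way between the two rails towards the sanding disc, and push it with a firm but moderate push (about 15 N) until it is wedged tight and stays tight when you let go. Do not force it (twice that is too much), let go of it and leave the things lying around where they are.

Things in the scene. Friction and masses are not known exactly. Their poses are not given: they have to be found in the camera images.
- rest_grip (a point): The loose aluminium work rest, about 0.45 kg, upright on the bench. This point: centre of its flat table (its top), 100 x 50 x 14 mm along x, y, z, 45 mm above the rest's underside; grip it across the 50 mm width. x points to the foot's narrow nose, which enters the way first (the table overhangs it by 15 mm); z up. Below: a pedestal 26 mm wide on a dovetail foot 90 x 16 mm (long, high).
- rest_back (a point): Middle of the rest's back: a flat upright face 26 mm wide and 39 mm high, 55 mm behind (-x) rest_grip, 20 mm above the underside, good for the last push (a rest pushed while gripped may slacken when let go); the table stops 15 mm short of it. The foot runs from here 90 mm to the nose; at mid-height it is 51 mm wide here and 40 mm at the nose, 4 mm wider underneath (flanks lean 15 degrees).
- sander: Fixed disc sander. Origin on the bench under the middle of the way's mouth; x along the way to the disc, z up. Two steel rails 17 mm high stand on the bed from x = 0 to 0.13; their undercut faces fit the foot and close in by 1 mm in 8, 51 to 57 mm apart at the mouth (mid-height). Backing bars 20 mm high outside them (|y| = 53 to 63 mm). Disc face at x = 0.16, 175 mm high; motor behind it.
- bed_front (a point): On top of the sander's dark steel bed (130 mm wide, 30 mm above the bench), 50 mm before the way's mouth; axes as the sander's. Here the bed is bare, from x = -0.10 to 0 in the sander's frame: set the foot down here, as it cannot be lowered between the rails, only slid in from the mouth. Greased, friction about 0.3.
- gib: Spring-backed rail on the way's +y side, sander's axes and origin. The foot pushes it outward (40 N per mm), so the push builds up by 3 to 7 N per mm of slide once both flanks touch, and friction keeps the rest jammed. The opposite rail's setting is hidden, so how far in the rest wedges varies by 48 mm (rest_grip at x = 0.045 to 0.105) and is found only by feel.
- offcut: Bystander: wooden offcut 90 x 45 x 22 mm lying on the bench; origin under its centre.
- glue: Bystander: white glue bottle, 52 mm across, 130 mm high; origin under its centre.
- wax: Bystander: low brass-coloured tin, 72 mm across, 45 mm high; origin under its centre.
Things that resemble listed ones, but are neither listed nor needed, are in the scene too. What is shaped like the part that bears rest_grip but green or purple is not meant.

How it is judged:
By the outcome, as a careful person would: the job done as asked, in the order asked, and still so for the second after the job is handed in, with the robot touching nothing.
It also fails if it takes over 58 s, if anything falls off the work surface, if the arm or the gripper's body presses on something with over 40 N, if the wrist force passes 120 N, or if a joint passes its speed limit or range.

## Working session

There is one attempt and no reset: what is moved stays moved. The work goes in short steps, Python scripts to look and compute and a tool call to move; the robot and the scene stay as the last step left them, time stands still between calls to the robot, and variables do not carry over. Pictures are saved under pics/ and viewed, at most 10 in all, crops included, and the job is handed in when it is done.

Besides the shell and the picture viewer there is one more tool, called after ">>>" by a JSON object that holds its "op" and its "data", one argument or row to a line. drive_tool: Moves the arm, as the interface text tells. Its arguments: {"type":"object","properties":{"motion":{"type":"array","items":{"type":"number"}}},"required":["motion"]}

```bash
mkdir -p pics
python3 - <<'E'
from workcell import manip as m
import cv2
s=m.read_state();print(s, m.grip_point_offset)
for c in("scene","top"):
    f=m.grab_frame(c);cv2.imwrite(f"pics/{c}1.png",f);i=m.camera_info(c);print(c,i)
    for l in("rest_grip","sander","gib","offcut","glue","wax"):
        for d in m.masks_of(l,c): print(c,l,round(d["p"],2),d["extent"])
E
```

```text
{'clock': 0.0, 'qpos': array([ 1.05946998,  0.59209647,  0.04832051,  1.60985028, -0.03328701,
        0.94271407, -0.03373455]), 'qd': array([-1.80807016e-03,  1.66529290e-03, -7.20281514e-05,  1.27107828e-04,
       -1.63773591e-05, -9.59523034e-04,  1.04814910e-03]), 'tau': array([ 5.58525117e-04, -5.48694205e+01,  1.54658429e+00, -1.98124838e+01,
        9.37409262e-03,  8.88509850e-03, -1.27867477e-06]), 'eef_pos': array([ 293.80002671, -661.79764272,  197.34744908]), 'orientation': array([-3.07114175e+00, -6.51159346e-01,  9.63298850e-04]), 'wrist_force': array([-0.24786632,  0.27145087, -0.16030072]), 'torque': array([-0.03766173, -0.04403594,  0.03119885]), 'grasp_force': 0.0, 'grip_width': 85.33205443714918} 18.700000000000003
scene {'K': array([[437.61806344,   0.        , 320.7622908 ],
       [  0.        , 437.61806344, 197.00980729],
       [  0.        ,   0.        ,   1.        ]]), 'eye': array([822.33681236, 805.91390816, 852.10057242]), 'rotation': array([-0.69667899, -2.70372931,  1.03279967])}
scene rest_grip 0.89 [354.7, 220.8, 402.3, 266.3]
scene rest_grip 0.7
[... 395 characters left out ...]
, 178.6]
top {'K': array([[400.29233527,   0.        , 321.39783574],
       [  0.        , 400.29233527, 207.03181851],
       [  0.        ,   0.        ,   1.        ]]), 'eye': array([329.18409617, 173.27052055, 933.66819056]), 'rotation': array([-2.14542784,  2.08802155, -0.1601145 ])}
top rest_grip 0.91 [218.0, 277.7, 264.5, 323.9]
top rest_grip 0.88 [159.7, 233.6, 215.5, 265.4]
top rest_grip 0.72 [233.1, 216.3, 284.4, 253.4]
top rest_grip 0.63 [180.4, 150.6, 231.4, 202.5]
top sander 0.87 [369.7, 167.9, 629.5, 294.9]
top gib 0.57 [424.1, 186.8, 480.6, 209.4]
top offcut 0.66 [326.5, 116.6, 369.3, 147.7]
top glue 0.81 [269.5, 137.5, 295.9, 172.5]
top wax 0.89 [426.1, 118.8, 461.1, 153.9]
```

View pics/scene1.png

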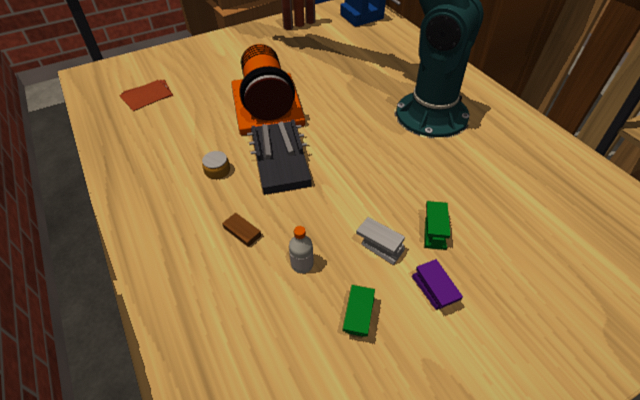

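View pics/top1.png

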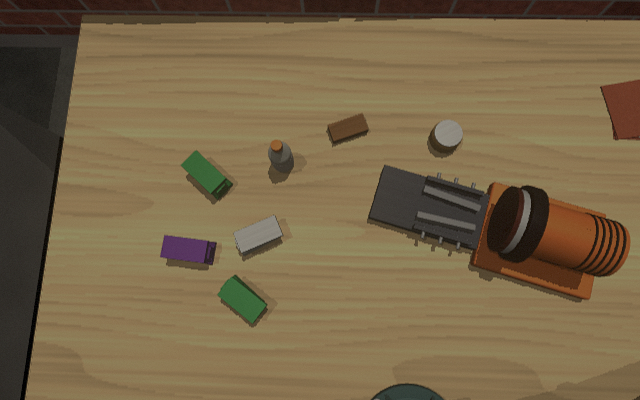

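```bash
cat > h.py <<'E'
import numpy as np,cv2
from scipy.spatial.transform import Rotation as R
from workcell import manip as m
def ray(c,uv,z):
    i=m.camera_info(c);Rm=R.from_rotvec(np.ravel(i["rotation"])).as_matrix()
    uv=np.atleast_2d(uv).astype(float)
    d=(Rm@np.linalg.inv(i["K"])@np.c_[uv,np.ones(len(uv))].T).T
    e=np.array(i["eye"]);return e+d*((z-e[2])/d[:,2])[:,None]
def proj(c,P):
    i=m.camera_info(c);Rm=R.from_rotvec(np.ravel(i["rotation"])).as_matrix()
    p=(np.atleast_2d(P)-i["eye"])@Rm@i["K"].T;return p[:,:2]/p[:,2:]
E
python3 - <<'E'
from h import *
print(proj("top",[0,0,0]),proj("scene",[0,0,0]))
t=cv2.imread("pics/top1.png");s=cv2.imread("pics/scene1.png")
a=cv2.resize(t[200:280,210:310],None,fx=4,fy=4,interpolation=cv2.INTER_CUBIC)
b=cv2.resize(s[205:285,340:440],None,fx=4,fy=4,interpolation=cv2.INTER_CUBIC)
c=cv2.resize(t[155:265,360:510],None,fx=5.33,fy=5.33,interpolation=cv2.INTER_CUBIC)[:590,:800]
d=np.zeros((320,800,3),np.uint8);d[:,:400]=a;d[:,400:]=b
cv2.imwrite("pics/z1.png",d);cv2.imwrite("pics/z2.png",c)
E
```

```text
[[408.16577777 437.49988456]] [[431.73026265 113.69460211]]
```

View pics/z1.png

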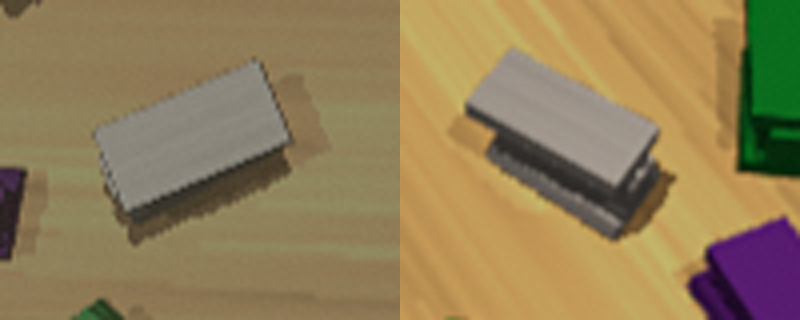

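View pics/z2.png

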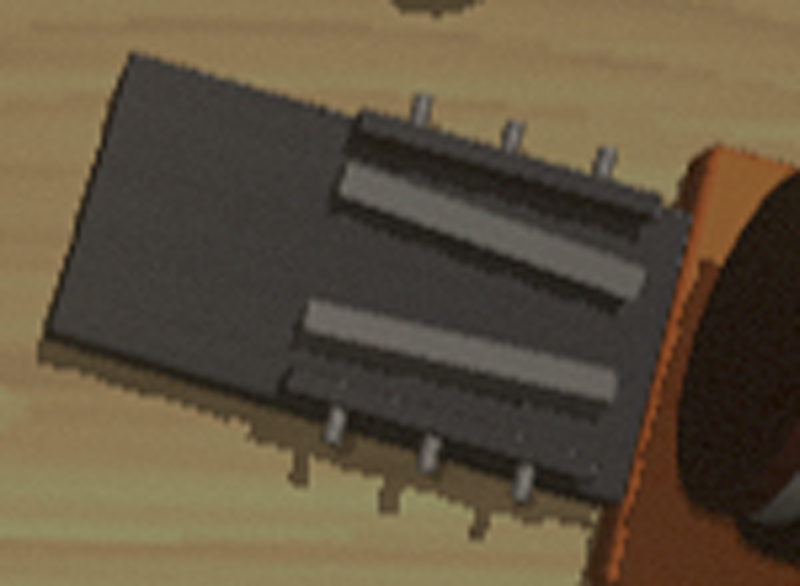

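Run:
```python
from h import *
tp=np.array([[93,132],[258,62],[290,142],[128,212]])/4+[210,200]
sc=(np.array([[466,106],[514,48],[660,128],[616,186]])-[400,0])/4+[340,205]
for z in(45,52):
  for c,q in(("top",tp),("scene",sc)):
    P=ray(c,q,z);print(c,z,P.round(0)[:,:2].tolist(),P.mean(0).round(1),[round(float(np.linalg.norm(P[i]-P[i-1])),1) for i in range(4)])
    d=(P[1]+P[2]-P[0]-P[3]) ;print("ang",np.degrees(np.arctan2(d[1],d[0])))
bd=np.array([[132,52],[47,333],[690,213],[620,500]])/5.333+[360,155]
B=ray("top",bd,30);print(B.round(1));
d=B[1]-B[0];print(np.linalg.norm(d),np.degrees(np.arctan2(d[1],d[0])))
for k in((0,2),(1,3)):
  d=B[k[1]]-B[k[0]];print(np.linalg.norm(d),np.degrees(np.arctan2(d[1],d[0])))
# rails mouth-end and far-end top z=47 ; bars z=50
rl=np.array([[350,160],[338,198],[647,268],[632,302],[312,298],[304,330],[618,370],[614,402]])/5.333+[360,155]
print(ray("top",rl,47).round(1))
br=np.array([[362,110],[660,197]])/5.333+[360,155]; print(ray("top",br,50).round(1))
```

```text
top 45 [[424.0, 395.0], [466.0, 304.0], [421.0, 284.0], [380.0, 372.0]] [422.6 338.7  45. ] [49.5, 100.0, 49.0, 97.5]
ang -65.03008498775544
scene 45 [[467.0, 305.0], [419.0, 282.0], [378.0, 372.0], [423.0, 393.0]] [421.8 337.9  45. ] [97.8, 52.5, 98.5, 49.2]
ang -154.8152760750458
top 52 [[423.0, 393.0], [465.0, 303.0], [420.0, 283.0], [379.0, 371.0]] [421.9 337.4  52. ] [49.1, 99.2, 48.6, 96.8]
ang -65.0300849877554
scene 52 [[470.0, 309.0], [423.0, 287.0], [382.0, 376.0], [427.0, 396.0]] [425.3 342.   52. ] [96.9, 52.1, 97.7, 48.8]
ang -154.8152760750458
[[ 594.2   54.7   30. ]
 [ 469.1   90.6   30. ]
 [ 528.1 -183.5   30. ]
 [ 404.6 -149.1   30. ]]
130.1496853783803 163.95080413844
247.1190171896388 -105.50906109155494
248.2339297963381 -105.07247532005526
[[ 543.9  -35.2   47. ]
 [ 527.3  -29.9   47. ]
 [ 500.4 -157.9   47. ]
 [ 485.8 -151.1   47. ]
 [ 484.2  -18.4   47. ]
 [ 470.5  -14.9   47. ]
 [ 457.  -144.2   47. ]
 [ 443.6 -142.1   47. ]]
[[ 565.1  -39.9   50. ]
 [ 530.3 -163.4   50. ]]
```

>>> {"op": "drive_tool", "data": {
  "motion": [0, 0, -0.5, 0, 0, -1, 0, 0, 0, -0.5, 0, 0, -1, 0, 0, 0, -0.5, 0, 0, -1, 0, 0, 0, -0.5, 0, 0, -1, 0, 0, 0, -0.5, 0, 0, -1, 0, 0, 0, -0.5, 0, 0, -1, 0, 0, 0, -0.5, 0, 0, -1, 0, 0, 0, -0.5, 0, 0, -1, 0, 0, 0, -0.5, 0, 0, -1, 0, 0, 0, -0.5, 0, 0, -1, 0, 0, 0, -0.5, 0, 0, -1, 0, 0, 0, -0.5, 0, 0, -1, 0]
}}

```text
clock: 1.9
eef_pos: [294.0, -662.6, 379.1]
orientation: [-2.099, -2.338, 0.0]
wrist_force: [0.5, 0.4, -0.2]
grip_width: 85.5
grasp_force: 0.0
```

```bash
cat >> h.py <<'E'
def go(x,y,z,yaw):
    s=m.read_state();Rt=R.from_rotvec(s["orientation"]);T=Rt.as_matrix()
    d=T.T@(np.array([x,y,z])-s["eef_pos"])
    g=R.from_euler("z",yaw,degrees=True)*R.from_matrix(np.diag([1.,-1,-1]))
    r=np.degrees((Rt.inv()*g).as_rotvec())
    print("t",round(s["clock"],2),"pos",s["eef_pos"].round(1),"yaw",np.degrees(np.arctan2(T[1,0],T[0,0])).round(2),"shift units",(d/30).round(3),"turn units",(r/6).round(3),"F",s["wrist_force"].round(1),"w",round(s["grip_width"],1),"j7",s["qpos"][6].round(2))
E
python3 - <<'E'
from h import *
go(570,-100,380,115)
# nose check: project foot ends at z=0 in scene for hypothesis
u=np.array([np.cos(np.radians(-65)),np.sin(np.radians(-65)),0]);v=np.array([-u[1],u[0],0]);c=np.array([422,338,0])
for sgn in(1,-1):
  q=proj("scene",[c+sgn*u*a+v*b for a,b in((35,22),(35,-22),(-55,27.5),(-55,-27.5))]);print(sgn,((q-[340,205])*4+[400,0]).round())
E
```

```text
t 1.9 pos [ 294.  -662.6  379.1] yaw 96.17 shift units [17.655 11.165 -0.032] turn units [-2.000e-03  0.000e+00 -3.138e+00] F [ 0.5  0.4 -0.2] w 85.5 j7 1.1
1 [[486. 158.]
 [525. 110.]
 [613. 240.]
 [661. 176.]]
-1 [[588. 216.]
 [626. 165.]
 [453. 148.]
 [502.  89.]]
```

>>> {"op": "drive_tool", "data": {
  "motion": [0.98, 0.62, 0, 0, 0, 0, 0, 0.98, 0.62, 0, 0, 0, 0, 0, 0.98, 0.62, 0, 0, 0, 0, 0, 0.98, 0.62, 0, 0, 0, 0, 0, 0.98, 0.62, 0, 0, 0, 0, 0, 0.98, 0.62, 0, 0, 0, 0, 0, 0.98, 0.62, 0, 0, 0, 0, 0, 0.98, 0.62, 0, 0, 0, 0, 0, 0.98, 0.62, 0, 0, 0, 0, 0, 0.98, 0.62, 0, 0, 0, 0, 0, 0.98, 0.62, 0, 0, 0, 0, 0, 0.98, 0.62, 0, 0, 0, 0, 0]
}}

```text
clock: 3.1
eef_pos: [480.0, -287.4, 378.7]
orientation: [2.103, 2.333, -0.0]
wrist_force: [0.6, -0.1, 0.4]
grip_width: 85.4
grasp_force: 0.0
```

>>> {"op": "drive_tool", "data": {
  "motion": [0.98, 0.62, 0, 0, 0, 0, 0, 0.98, 0.62, 0, 0, 0, 0, 0, 0.98, 0.62, 0, 0, 0, 0, 0, 0.98, 0.62, 0, 0, 0, 0, 0, 0.98, 0.62, 0, 0, 0, 0, 0, 0.98, 0.62, 0, 0, 0, 0, 0, 0, 0, 0, 0, 0, -1, 0, 0, 0, 0, 0, 0, -1, 0, 0, 0, 0, 0, 0, -1, 0]
}}

```text
clock: 4.0
eef_pos: [572.4, -101.2, 378.5]
orientation: [1.706, 2.638, -0.0]
wrist_force: [-0.7, -0.4, 0.5]
grip_width: 85.1
grasp_force: 0.0
```

Run:
```python
from h import *
go(422,338,150,115)
```

```text
t 4.0 pos [ 572.4 -101.2  378.5] yaw 114.23 shift units [15.411  1.438  7.614] turn units [-0.002  0.002 -0.128] F [-0.7 -0.4  0.5] w 85.1 j7 0.35
```

>>> {"op": "drive_tool", "data": {
  "motion": [1, 0.1, 0.4, 0, 0, -0.1, 0, 1, 0.1, 0.4, 0, 0, 0, 0, 1, 0.1, 0.4, 0, 0, 0, 0, 1, 0.1, 0.4, 0, 0, 0, 0, 1, 0.1, 0.4, 0, 0, 0, 0, 1, 0.1, 0.4, 0, 0, 0, 0, 1, 0.1, 0.4, 0, 0, 0, 0, 1, 0.1, 0.4, 0, 0, 0, 0, 1, 0.1, 0.4, 0, 0, 0, 0, 1, 0.1, 0.4, 0, 0, 0, 0, 1, 0.1, 0.4, 0, 0, 0, 0, 1, 0.1, 0.4, 0, 0, 0, 0]
}}

```text
clock: 5.2
eef_pos: [455.7, 241.8, 234.3]
orientation: [1.699, 2.642, 0.001]
wrist_force: [0.8, -0.1, 0.2]
grip_width: 85.4
grasp_force: 0.0
```

>>> {"op": "drive_tool", "data": {
  "motion": [1, 0.1, 0.7, 0, 0, 0, 0, 1, 0.1, 0.7, 0, 0, 0, 0, 1, 0.1, 0.7, 0, 0, 0, 0, 0.4, 0, 0.5, 0, 0, 0, 0, 0, 0, 0, 0, 0, 0, 0, 0, 0, 0, 0, 0, 0, 0]
}}

```text
clock: 5.8
eef_pos: [422.0, 336.9, 156.6]
orientation: [1.698, 2.642, -0.001]
wrist_force: [0.2, -0.0, -0.6]
grip_width: 85.4
grasp_force: 0.0
```

Run:
```python
from h import *
go(422,338,60,115)
f=m.grab_frame("wrist");cv2.imwrite("pics/w1.png",f)
c=np.array([422,338,45]);a=np.radians(-65);u=np.array([np.cos(a),np.sin(a),0]);v=np.array([-u[1],u[0],0])
print(proj("wrist",[c+50*u+25*v,c+50*u-25*v,c-50*u-25*v,c-50*u+25*v]).round())
```

```text
t 5.8 pos [422.  336.9 156.6] yaw 114.54 shift units [0.035 0.016 3.22 ] turn units [-0.004  0.008 -0.077] F [ 0.2 -0.  -0.6] w 85.4 j7 -0.75
[[344. 234.]
 [298. 235.]
 [294. 142.]
 [345. 141.]]
```

View pics/w1.png

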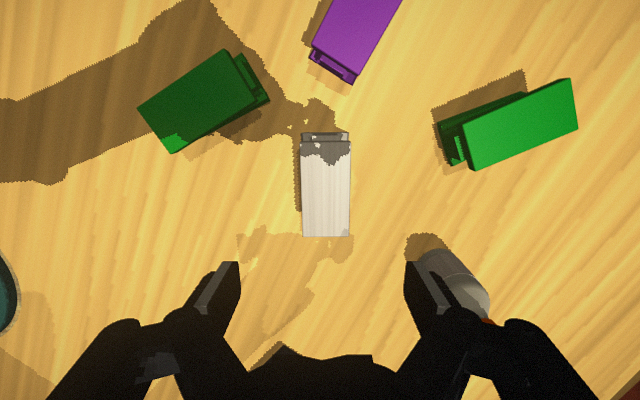

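Run:
```python
from h import *
q=[[302,236.5],[350.5,235.5],[351,141],[300.5,142]]
for z in(45,52):
  P=ray("wrist",q,z);d=(P[0]+P[1]-P[2]-P[3]);print(P.round(1).tolist(),P.mean(0).round(1),[round(float(np.linalg.norm(P[i]-P[i-1])),1) for i in range(4)],np.degrees(np.arctan2(d[1],d[0])))
print(m.camera_info("wrist"))
for c in ("scene","top"):
  m.grab_frame(c)
```

```text
[[425.4, 282.2, 45.0], [473.3, 305.3, 45.0], [428.7, 396.7, 45.0], [383.9, 375.3, 45.0]] [427.8 339.9  45. ] [101.9, 53.1, 101.7, 49.6] -64.98544730797404
[[424.5, 285.4, 52.0], [471.2, 307.9, 52.0], [427.7, 397.1, 52.0], [384.1, 376.2, 52.0]] [426.9 341.7  52. ] [99.4, 51.8, 99.2, 48.4] -64.98544730797403
{'K': array([[287.79564421,   0.        , 321.71715151],
       [  0.        , 287.79564421, 204.64887334],
       [  0.        ,   0.        ,   1.        ]]), 'eye': array([389.09702362, 414.01075986, 332.27827271]), 'rotation': array([2.75445665, 0.59665184, 0.0996339 ])}
```

Run:
```python
from h import *
go(425,340,23,115)
```

```text
t 5.95 pos [423.1 336.5 157.4] yaw 114.4 shift units [0.084 0.101 4.479] turn units [ 0.014  0.006 -0.1  ] F [ 0.3 -0.2  0.1] w 85.3 j7 -0.75
```

>>> {"op": "drive_tool", "data": {
  "motion": [0.08, 0.1, 0.5, 0, 0, -0.09, 0, 0, 0, 0.7, 0, 0, 0, 0, 0, 0, 0.7, 0, 0, 0, 0, 0, 0, 0.7, 0, 0, 0, 0, 0, 0, 0.7, 0, 0, 0, 0, 0, 0, 0.6, 0, 0, 0, 0, 0, 0, 0.6, 0, 0, 0, 0, 0, 0, 0, 0, 0, 0, 0]
}}

```text
clock: 6.75
eef_pos: [422.6, 339.1, 19.1]
orientation: [-1.686, -2.65, 0.007]
wrist_force: [-0.6, -0.2, -0.5]
grip_width: 85.5
grasp_force: 0.0
```

>>> {"op": "drive_tool", "data": {
  "motion": [0, 0, 0, 0, 0, 0, 0.5, 0, 0, 0, 0, 0, 0, 1, 0, 0, 0, 0, 0, 0, 1, 0, 0, 0, 0, 0, 0, 1, 0, 0, 0, 0, 0, 0, 1, 0, 0, 0, 0, 0, 0, 1, 0, 0, 0, 0, 0, 0, 1, 0, 0, 0, 0, 0, 0, 1]
}}

```text
clock: 7.55
eef_pos: [423.5, 340.9, 21.5]
orientation: [1.686, 2.651, 0.0]
wrist_force: [0.4, -0.1, -1.1]
grip_width: -0.1
grasp_force: 0.0
```

Run:
```python
from h import *
go(425,340,90,115)
```

```text
t 7.55 pos [423.5 340.9  21.5] yaw 115.08 shift units [-0.048  0.033 -2.282] turn units [ 0.001 -0.     0.014] F [ 0.4 -0.1 -1.1] w -0.1 j7 -0.93
```

Run:
```python
from h import *
s=m.read_state();print(s["grip_width"],s["grasp_force"])
a=m.grab_frame("wrist");b=m.grab_frame("scene")[160:310,280:480]
d=np.vstack([cv2.resize(a,(480,300)),cv2.resize(b,(400,300)).copy() if 0 else cv2.copyMakeBorder(cv2.resize(b,(400,300)),0,0,0,80,0)])
cv2.imwrite("pics/w2.png",d)
```

```text
-0.06723509244607358 0.0
```

View pics/w2.png

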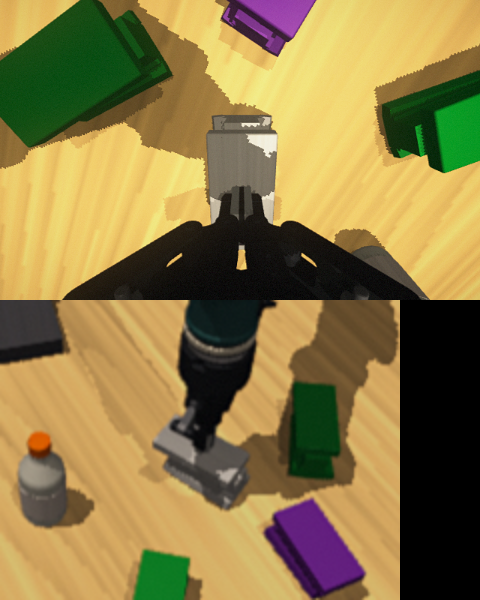

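Run:
```python
from h import *
p=m.read_state()["eef_pos"]
for dz in(0,20,40,60):
  q=proj("scene",p+[0,0,dz])[0];w=proj("wrist",p+[0,0,dz])[0]
  print(dz,((q-[280,160])*2+[0,300]).round(),(w*.75).round())
```

```text
0 [200. 462.] [240. 179.]
20 [201. 452.] [239. 190.]
40 [203. 442.] [239. 204.]
60 [205. 431.] [239. 221.]
```

Run:
```python
from h import *
a=m.grab_frame("wrist")[130:330,220:420];b=m.grab_frame("scene")[195:275,345:425]
cv2.imwrite("pics/w3.png",np.hstack([cv2.resize(a,(400,400),interpolation=2),cv2.resize(b,(400,400),interpolation=2)]))
p=m.read_state()["eef_pos"]
for dz in(0,30):print((proj("wrist",p+[0,0,dz])-[220,130])*2,(proj("scene",p+[0,0,dz])-[345,195])*5+[400,0])
```

```text
[[198.8006751  218.29522276]] [[574.69270993 231.04764139]]
[[197.96537471 263.99063967]] [[580.53860292 192.21738484]]
```

View pics/w3.png

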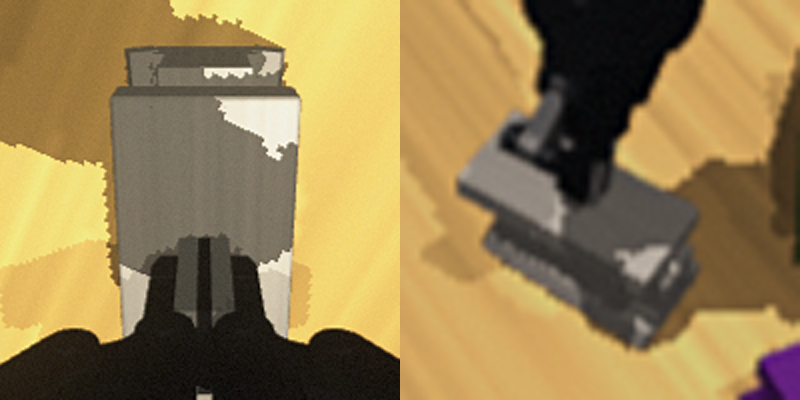

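Run:
```python
from h import *
q=np.array([[110,97],[299,97]])/2+[220,130]
s=m.read_state();print(s["eef_pos"],s["qpos"],s["wrist_force"],s["torque"],s["tau"])
for z in(10,20,45,52):
  P=ray("wrist",q,z);print(z,P.round(1).tolist(),np.linalg.norm(P[1]-P[0]))
  P=ray("scene",(np.array([[458,185],[515,110],[698,210]])-[400,0])/5+[345,195],z);print(P.round(1)[:,:2].tolist(),np.linalg.norm(P[1]-P[0]),np.linalg.norm(P[1]-P[2]))
```

```text
[423.43660044 340.86906251  21.4348453 ] [-0.43568013  0.67652897 -0.4502499   2.11393063  0.62659142  0.48315848
 -0.92837588] [ 0.74187939 -0.52683915 -0.08599209] [ 0.01791584 -0.00385857 -0.0261373 ] [ 4.87933459e-03 -4.67879176e+01 -4.83356550e+00 -9.23907816e+00
  5.03830131e-03  1.47725652e-03  3.40484939e-05]
10 [[380.2, 363.6, 10.0], [437.1, 390.3, 10.0]] 62.84334934125056
[[451.7, 284.6], [402.7, 258.9], [360.1, 352.7]] 55.264050168575096 103.03800010112414
20 [[380.7, 366.5, 20.0], [434.6, 391.7, 20.0]] 59.47865667246958
[[456.1, 290.8], [407.7, 265.4], [365.6, 358.1]] 54.60778591726815 101.81441703426141
45 [[381.9, 373.8, 45.0], [428.2, 395.4, 45.0]] 51.0669250005171
[[467.1, 306.3], [420.2, 281.6], [379.3, 371.5]] 52.96712528900092 98.75545936710441
52 [[382.2, 375.8, 52.0], [426.4, 396.4, 52.0]] 48.71164013237047
[[470.1, 310.6], [423.7, 286.2], [383.1, 375.3]] 52.507740313086124 97.89895122030055
```

Run:
```python
from h import *
s=m.read_state();T=R.from_rotvec(s["orientation"]).as_matrix();p=s["eef_pos"]
for x in(-11,0,11):
  for h in(0,13,20,30,43):
    q=[proj("wrist",p+T@np.array([x,y,-h]))[0].round(0).tolist() for y in(-42.5,42.5,0,-57,57)];print(x,h,q)
```

```text
-11 0 [[257.0, 254.0], [382.0, 254.0], [319.0, 254.0], [236.0, 254.0], [403.0, 254.0]]
-11 13 [[253.0, 264.0], [386.0, 264.0], [319.0, 264.0], [230.0, 264.0], [408.0, 264.0]]
-11 20 [[250.0, 269.0], [388.0, 269.0], [319.0, 269.0], [227.0, 269.0], [412.0, 269.0]]
-11 30 [[246.0, 279.0], [392.0, 279.0], [319.0, 279.0], [222.0, 279.0], [417.0, 279.0]]
-11 43 [[240.0, 292.0], [397.0, 292.0], [319.0, 292.0], [214.0, 292.0], [424.0, 292.0]]
0 0 [[256.0, 239.0], [383.0, 239.0], [319.0, 239.0], [234.0, 239.0], [404.0, 239.0]]
0 13 [[252.0, 248.0], [387.0, 248.0], [319.0, 248.0], [229.0, 248.0], [410.0, 248.0]]
0 20 [[249.0, 254.0], [389.0, 254.0], [319.0, 254.0], [225.0, 254.0], [413.0, 254.0]]
0 30 [[245.0, 262.0], [393.0, 262.0], [319.0, 262.0], [219.0, 262.0], [419.0, 262.0]]
0 43 [[239.0, 275.0], [399.0, 275.0], [319.0, 275.0], [211.0, 275.0], [426.0, 275.0]]
11 0 [[255.0, 224.0], [384.0, 224.0], [319.0, 224.0], [233.0, 224.0], [406.0, 224.0]]
11 13 [[250.0, 232.0], [388.0, 232.0], [319.0, 232.0], [227.0, 232.0], [412.0, 232.0]]
11 20 [[247.0, 237.0], [391.0, 237.0], [319.0, 237.0], [223.0, 237.0], [415.0, 237.0]]
11 30 [[243.0, 245.0], [395.0, 245.0], [319.0, 245.0], [217.0, 245.0], [421.0, 245.0]]
11 43 [[237.0, 256.0], [401.0, 256.0], [319.0, 256.0], [209.0, 256.0], [429.0, 256.0]]
```

>>> {"op": "drive_tool", "data": {
  "motion": [0, 0, 0.05, 0, 0, 0, 1, 0, 0, 0, 0, 0, 0, 1]
}}

```text
clock: 7.95
eef_pos: [423.4, 340.8, 19.8]
orientation: [-1.686, -2.651, 0.001]
wrist_force: [0.1, 0.7, -0.7]
grip_width: -0.3
grasp_force: 0.0
```

>>> {"op": "drive_tool", "data": {
  "motion": [0, 0, 0.05, 0, 0, 0, 1, 0, 0, 0, 0, 0, 0, 1]
}}

```text
clock: 8.15
eef_pos: [423.5, 340.9, 19.3]
orientation: [1.685, 2.65, -0.0]
wrist_force: [-1.1, -0.9, 7.6]
grip_width: -0.1
grasp_force: 4.1
```

>>> {"op": "drive_tool", "data": {
  "motion": [0, 0, 0.05, 0, 0, 0, 1, 0, 0, 0, 0, 0, 0, 1]
}}

```text
clock: 8.35
eef_pos: [423.6, 340.8, 19.2]
orientation: [1.685, 2.649, -0.0]
wrist_force: [-3.0, -4.0, 20.4]
grip_width: -0.0
grasp_force: 10.4
```

>>> {"op": "drive_tool", "data": {
  "motion": [0, 0, -0.3, 0, 0, 0, 0, 0, 0, 0, 0, 0, 0, 0, 0, 0, 0, 0, 0, 0, 0, 0, 0, 0, 0, 0, 0, 0, 0, 0, 0, 0, 0, 0, 0, 0, 0, 0.3, 0, 0, 0, 0, 0, 0, 0.3, 0, 0, 0, 0, 0, 0, 0.3, 0, 0, 0, 0, 0, 0, 0.27, 0, 0, 0, 0, 0, 0, 0, 0, 0, 0, 0]
}}

```text
clock: 9.35
eef_pos: [422.6, 340.1, -10.6]
orientation: [-1.685, -2.651, 0.004]
wrist_force: [-0.0, 0.6, -0.4]
grip_width: 85.3
grasp_force: 0.0
```

>>> {"op": "drive_tool", "data": {
  "motion": [0, 0, 0, 0, 0, 0, 0.5, 0, 0, 0, 0, 0, 0, 1, 0, 0, 0, 0, 0, 0, 1, 0, 0, 0, 0, 0, 0, 1, 0, 0, 0, 0, 0, 0, 1, 0, 0, 0, 0, 0, 0, 1]
}}

```text
clock: 9.95
eef_pos: [423.9, 341.3, -8.5]
orientation: [1.686, 2.65, 0.002]
wrist_force: [0.4, 0.7, 5.9]
grip_width: 49.0
grasp_force: 63.7
```

>>> {"op": "drive_tool", "data": {
  "motion": [0, 0, -0.3, 0, 0, 0, 1, 0, 0, -0.7, 0, 0, 0, 1, 0, 0, -0.8, 0, 0, 0, 1, 0, 0, -0.8, 0, 0, 0, 1, 0, 0, -0.8, 0, 0, 0, 1, 0, 0, -0.8, 0, 0, 0, 1, 0, 0, -0.6, 0, 0, 0, 1, 0, 0, -0.2, 0, 0, 0, 1, 0, 0, 0, 0, 0, 0, 1]
}}

```text
clock: 10.85
eef_pos: [423.3, 340.2, 141.0]
orientation: [1.687, 2.65, -0.0]
wrist_force: [-0.3, -0.3, -4.3]
grip_width: 48.9
grasp_force: 63.9
```

Run:
```python
from h import *
go(519.3,26.1,140,74.4)
```

```text
t 10.85 pos [423.3 340.2 141. ] yaw 115.06 shift units [-10.839  -1.536   0.037] turn units [0.000e+00 3.000e-03 6.776e+00] F [-0.3 -0.3 -4.3] w 48.9 j7 -0.77
```

>>> {"op": "drive_tool", "data": {
  "motion": [-0.5, -0.1, 0, 0, 0, 0, 1, -0.9, -0.12, 0, 0, 0, 0, 1, -1, -0.14, 0, 0, 0, 0, 1, -1, -0.14, 0, 0, 0, 0, 1, -1, -0.14, 0, 0, 0, 0, 1, -1, -0.14, 0, 0, 0, 0, 1, -1, -0.14, 0, 0, 0, 0, 1, -1, -0.14, 0, 0, 0, 0, 1, -1, -0.14, 0, 0, 0, 0, 1, -1, -0.14, 0, 0, 0, 0, 1, -0.9, -0.13, 0, 0, 0, 0, 1, -0.54, -0.07, 0, 0, 0, 0, 1]
}}

```text
clock: 12.05
eef_pos: [518.0, 21.7, 139.0]
orientation: [-1.691, -2.645, 0.007]
wrist_force: [0.6, -0.6, -5.2]
grip_width: 48.7
grasp_force: 63.8
```

>>> {"op": "drive_tool", "data": {
  "motion": [0, 0, 0, 0, 0, 0.6, 1, 0, 0, 0, 0, 0, 0.9, 1, 0, 0, 0, 0, 0, 1, 1, 0, 0, 0, 0, 0, 1, 1, 0, 0, 0, 0, 0, 1, 1, 0, 0, 0, 0, 0, 1, 1, 0, 0, 0, 0, 0, 0.9, 1, 0, 0, 0, 0, 0, 0.38, 1, 0, 0, 0, 0, 0, 0, 1]
}}

```text
clock: 12.95
eef_pos: [517.6, 25.3, 139.5]
orientation: [-2.502, -1.898, 0.006]
wrist_force: [0.6, -0.8, -5.0]
grip_width: 49.0
grasp_force: 63.8
```

Run:
```python
from h import *
go(519.3,26.1,25,74.4)
```

```text
t 12.95 pos [517.6  25.3 139.5] yaw 74.37 shift units [0.051 0.061 3.815] turn units [-0.032  0.022 -0.006] F [ 0.6 -0.8 -5. ] w 49.0 j7 -0.72
```

>>> {"op": "drive_tool", "data": {
  "motion": [0.03, 0.04, 0.4, 0, 0, 0, 1, 0, 0, 0.7, 0, 0, 0, 1, 0, 0, 0.8, 0, 0, 0, 1, 0, 0, 0.8, 0, 0, 0, 1, 0, 0, 0.6, 0, 0, 0, 1, 0, 0, 0.4, 0, 0, 0, 1, 0, 0, 0, 0, 0, 0, 1]
}}

```text
clock: 13.65
eef_pos: [519.3, 27.0, 27.8]
orientation: [-2.5, -1.899, 0.006]
wrist_force: [-0.9, -0.1, -5.4]
grip_width: 49.1
grasp_force: 63.7
```

Run:
```python
from h import *
go(519.3,26.1,21,74.4)
f=m.grab_frame("top");g=m.grab_frame("wrist")
a=cv2.resize(f[160:260,360:500],(560,400),interpolation=2)
b=cv2.resize(g[60:300,180:460],(240*280//240,240));
cv2.imwrite("pics/p1.png",a)
cv2.imwrite("pics/p1.png",np.hstack([a,cv2.copyMakeBorder(cv2.resize(g[60:300,200:440],(240,240)),0,160,0,0,0)]))
```

```text
t 13.65 pos [519.3  27.   27.8] yaw 74.44 shift units [-0.027  0.009  0.226] turn units [-0.038  0.015  0.006] F [-0.9 -0.1 -5.4] w 49.1 j7 -0.85
```

View pics/p1.png

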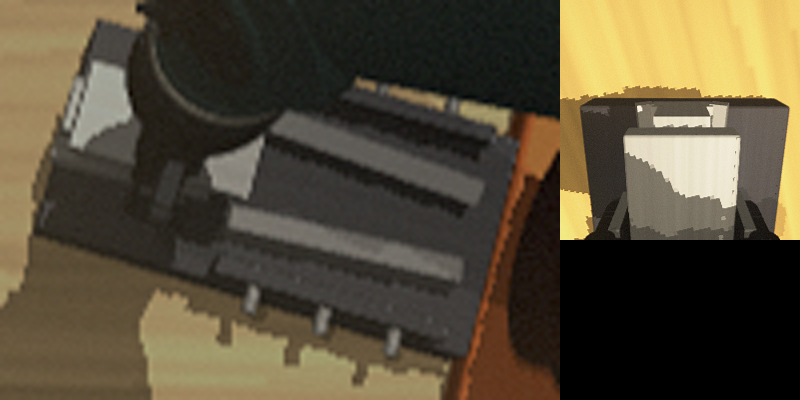

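>>> {"op": "drive_tool", "data": {
  "motion": [0, 0, 0.12, 0, 0, 0, 1, 0, 0, 0, 0, 0, 0, 1]
}}

```text
clock: 13.95
eef_pos: [521.4, 27.3, 26.7]
orientation: [2.502, 1.899, 0.001]
wrist_force: [-0.1, -0.2, -5.2]
grip_width: 48.7
grasp_force: 63.9
```

>>> {"op": "drive_tool", "data": {
  "motion": [0, 0, 0.06, 0, 0, 0, 1, 0, 0, 0, 0, 0, 0, 1]
}}

```text
clock: 14.15
eef_pos: [521.1, 27.2, 24.7]
orientation: [2.502, 1.899, 0.001]
wrist_force: [-1.1, -0.1, -5.2]
grip_width: 48.7
grasp_force: 63.9
```

>>> {"op": "drive_tool", "data": {
  "motion": [0, 0, 0.05, 0, 0, 0, 1, 0, 0, 0, 0, 0, 0, 1]
}}

```text
clock: 14.35
eef_pos: [520.8, 27.2, 23.0]
orientation: [-2.502, -1.899, 0.0]
wrist_force: [-0.1, -0.2, -5.8]
grip_width: 48.9
grasp_force: 63.9
```

>>> {"op": "drive_tool", "data": {
  "motion": [0, -0.03, 0.05, 0, 0, 0, 1, 0, 0, 0, 0, 0, 0, 1]
}}

```text
clock: 14.55
eef_pos: [520.2, 27.6, 21.5]
orientation: [2.502, 1.899, 0.001]
wrist_force: [0.8, -0.9, -4.4]
grip_width: 49.0
grasp_force: 63.9
```

>>> {"op": "drive_tool", "data": {
  "motion": [0, 0, 0.03, 0, 0, 0, 1, 0, 0, 0, 0, 0, 0, 1]
}}

```text
clock: 14.75
eef_pos: [520.3, 27.5, 21.5]
orientation: [2.502, 1.899, 0.0]
wrist_force: [-1.5, -1.4, 4.3]
grip_width: 48.7
grasp_force: 65.0
```

>>> {"op": "drive_tool", "data": {
  "motion": [0, 0, -0.015, 0, 0, 0, 1, -0.15, 0, 0, 0, 0, 0, 1, -0.25, 0, 0, 0, 0, 0, 1, -0.25, 0, 0, 0, 0, 0, 1, -0.25, 0, 0, 0, 0, 0, 1, -0.25, 0, 0, 0, 0, 0, 1, -0.25, 0, 0, 0, 0, 0, 1, -0.1, 0, 0, 0, 0, 0, 1, 0, 0, 0, 0, 0, 0, 1]
}}

```text
clock: 15.65
eef_pos: [508.3, -17.0, 21.4]
orientation: [2.503, 1.897, 0.001]
wrist_force: [1.6, 1.8, 5.7]
grip_width: 49.1
grasp_force: 65.2
```

```bash
cat >> h.py <<'E'
def sx():
    s=m.read_state();d=np.array([-.2689,-.9632]);e=np.array([.9632,-.2689]);r=s["eef_pos"][:2]-[505.3,-24.0];F=s["wrist_force"]
    print("t",round(s["clock"],2),"x",(r@d).round(1),"y",(r@e).round(1),"z",s["eef_pos"][2].round(1),"Fx",(F[:2]@d).round(1),"Fy",(F[:2]@e).round(1),"Fz",F[2].round(1),"tz",s["torque"].round(2),"w",s["grip_width"].round(1))
E
python3 -c "from h import *;sx()"
```

```text
Traceback (most recent call last):
  File "h.py", line 20, in sx
    print("t",round(s["clock"],2),"x",(r@d).round(1),"y",(r@e).round(1),"z",s["eef_pos"][2].round(1),"Fx",(F[:2]@d).round(1),"Fy",(F[:2]@e).round(1),"Fz",F[2].round(1),"tz",s["torque"].round(2),"w",s["grip_width"].round(1))
                                                                                                                                                                                                      ^^^^^^^^^^^^^^^^^^^^^
AttributeError: 'float' object has no attribute 'round'
```

```bash
sed -i 's/,"w",s\["grip_width"\].round(1)/,"w",round(float(s["grip_width"]),1)/' h.py; python3 -c "from h import *;sx()"
```

```text
t 15.65 x -7.6 y 1.0 z 21.4 Fx -2.1 Fy 1.1 Fz 5.7 tz [ 0.42 -0.09 -0.01] w 49.1
```

>>> {"op": "drive_tool", "data": {
  "motion": [-0.2, 0, 0, 0, 0, 0, 1, -0.2, 0, 0, 0, 0, 0, 1, -0.2, 0, 0, 0, 0, 0, 1, 0, 0, 0, 0, 0, 0, 1]
}}

```text
clock: 16.05
eef_pos: [503.3, -34.5, 21.4]
orientation: [2.503, 1.897, 0.001]
wrist_force: [1.5, 1.8, 7.6]
grip_width: 49.2
grasp_force: 65.3
```

>>> {"op": "drive_tool", "data": {
  "motion": [-0.15, 0, 0, 0, 0, 0, 1, -0.15, 0, 0, 0, 0, 0, 1, 0, 0, 0, 0, 0, 0, 1]
}}

```text
clock: 16.35
eef_pos: [501.0, -42.7, 21.4]
orientation: [2.502, 1.898, 0.001]
wrist_force: [0.7, 2.7, 7.0]
grip_width: 48.8
grasp_force: 65.3
```

```bash
python3 -c "from h import *;sx()"
```

```text
t 16.35 x 19.2 y 0.9 z 21.4 Fx -2.8 Fy -0.1 Fz 7.0 tz [ 0.53 -0.15 -0.02] w 48.8
```

>>> {"op": "drive_tool", "data": {
  "motion": [-0.1, 0, 0, 0, 0, 0, 1, -0.1, 0, 0, 0, 0, 0, 1, -0.1, 0, 0, 0, 0, 0, 1, 0, 0, 0, 0, 0, 0, 1]
}}

```text
clock: 16.75
eef_pos: [499.3, -51.0, 21.5]
orientation: [2.502, 1.898, 0.003]
wrist_force: [2.7, 3.2, 3.7]
grip_width: 48.9
grasp_force: 65.2
```

```bash
python3 -c "from h import *;sx()"
```

```text
t 16.75 x 27.6 y 1.5 z 21.5 Fx -3.8 Fy 1.7 Fz 3.7 tz [ 0.6  -0.34 -0.04] w 48.9
```

>>> {"op": "drive_tool", "data": {
  "motion": [-0.1, 0, 0, 0, 0, 0, 1, -0.1, 0, 0, 0, 0, 0, 1, 0, 0, 0, 0, 0, 0, 1]
}}

```text
clock: 17.05
eef_pos: [498.1, -56.7, 21.5]
orientation: [2.502, 1.898, 0.004]
wrist_force: [2.4, 3.9, 4.3]
grip_width: 49.2
grasp_force: 65.1
```

```bash
python3 -c "from h import *;sx()"
```

```text
t 17.05 x 33.5 y 1.8 z 21.5 Fx -4.4 Fy 1.2 Fz 4.3 tz [ 0.63 -0.48 -0.11] w 49.2
```

>>> {"op": "drive_tool", "data": {
  "motion": [-0.1, 0.02, 0, 0, 0, 0, 1, -0.1, 0.01, 0, 0, 0, 0, 1, 0, 0, 0, 0, 0, 0, 1]
}}

```text
clock: 17.35
eef_pos: [496.8, -62.7, 21.5]
orientation: [2.502, 1.898, 0.003]
wrist_force: [3.1, 3.6, 6.8]
grip_width: 48.8
grasp_force: 65.3
```

```bash
python3 -c "from h import *;sx()"
```

```text
t 17.35 x 39.6 y 2.2 z 21.5 Fx -4.3 Fy 2.0 Fz 6.8 tz [ 0.63 -0.31 -0.04] w 48.8
```

>>> {"op": "drive_tool", "data": {
  "motion": [-0.1, 0.015, 0, 0, 0, 0, 1, -0.1, 0.015, 0, 0, 0, 0, 1, 0, 0, 0, 0, 0, 0, 1]
}}

```text
clock: 17.65
eef_pos: [495.5, -68.7, 21.4]
orientation: [2.502, 1.899, 0.002]
wrist_force: [0.8, 3.0, 6.4]
grip_width: 49.2
grasp_force: 65.4
```

```bash
python3 -c "from h import *;sx()"
```

```text
t 17.65 x 45.7 y 2.6 z 21.4 Fx -3.1 Fy -0.1 Fz 6.4 tz [ 0.73 -0.26 -0.03] w 49.2
```

Still free. Continuing.

>>> {"op": "drive_tool", "data": {
  "motion": [-0.1, 0.006, 0, 0, 0, 0, 1, -0.1, 0.006, 0, 0, 0, 0, 1, 0, 0, 0, 0, 0, 0, 1]
}}

```text
clock: 17.95
eef_pos: [494.7, -72.5, 21.5]
orientation: [-2.502, -1.898, -0.006]
wrist_force: [1.6, 7.0, 7.2]
grip_width: 48.8
grasp_force: 65.3
```

```bash
python3 -c "from h import *;sx()"
```

```text
t 17.95 x 49.5 y 2.8 z 21.5 Fx -7.2 Fy -0.3 Fz 7.2 tz [ 1.48 -0.16 -0.34] w 48.8
```

>>> {"op": "drive_tool", "data": {
  "motion": [0, 0, 0, 0, 0, 0, 0, 0, 0, 0, 0, 0, 0, 0, 0, 0, 0, 0, 0, 0, 0, 0, 0, 0, 0, 0, 0, 0, 0, 0, 0, 0, 0, 0, 0, 0, 0, -0.4, 0, 0, 0, 0, 0, 0, -0.7, 0, 0, 0, 0, 0, 0, -0.7, 0, 0, 0, 0, 0, 0, 0, 0, 0, 0, 0]
}}

```text
clock: 18.85
eef_pos: [495.9, -74.3, 77.9]
orientation: [2.5, 1.897, 0.006]
wrist_force: [0.1, -0.1, -0.1]
grip_width: 85.5
grasp_force: 0.0
```

>>> {"op": "drive_tool", "data": {
  "motion": [0.5, -0.07, 0, 0, 0, 0, 0.5, 0.7, 0, 0, 0, 0, 0, 1, 0.7, 0, 0, 0, 0, 0, 1, 0.7, 0, 0, 0, 0, 0, 1, 0.5, 0, 0.3, 0, 0, 0, 1, 0, 0, 0.6, 0, 0, 0, 1, 0, 0, 0.6, 0, 0, 0, 1, 0, 0, 0.5, 0, 0, 0, 1, 0, 0, 0.2, 0, 0, 0, 1, 0, 0, 0, 0, 0, 0, 1]
}}

```text
clock: 19.85
eef_pos: [516.1, 15.9, 8.3]
orientation: [-2.501, -1.899, 0.003]
wrist_force: [0.5, -0.3, 0.8]
grip_width: 0.2
grasp_force: 0.0
```

```bash
python3 -c "
from h import *;sx()
f=m.grab_frame('top')[160:260,360:500];g=m.grab_frame('wrist')
cv2.imwrite('pics/p2.png',np.hstack([cv2.resize(f,(420,300),interpolation=2),cv2.resize(g,(380,300))]))
d=np.array([-.2689,-.9632,0]);p=m.read_state()['eef_pos']
print((proj('wrist',p+[0,0,32])*[380/640,.75]+[420,0]).round())"
```

```text
t 19.85 x -41.3 y -0.4 z 8.3 Fx 0.2 Fy 0.5 Fz 0.8 tz [-0.01  0.01  0.02] w 0.2
[[611. 199.]]
```

View pics/p2.png

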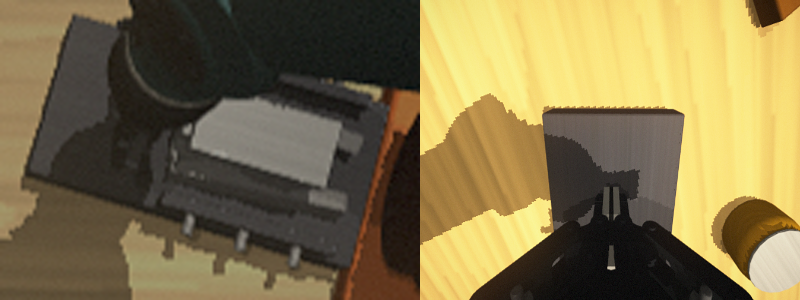

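>>> {"op": "drive_tool", "data": {
  "motion": [-0.2, 0.08, 0, 0, 0, 0, 1, -0.2, 0, 0, 0, 0, 0, 1, -0.2, 0, 0, 0, 0, 0, 1, 0, 0, 0, 0, 0, 0, 1]
}}

```text
clock: 20.35
eef_pos: [513.8, -3.9, 9.2]
orientation: [2.504, 1.896, -0.002]
wrist_force: [0.3, 0.4, -0.1]
grip_width: 0.5
grasp_force: 0.0
```

>>> {"op": "drive_tool", "data": {
  "motion": [-0.1, 0, 0, 0, 0, 0, 1, 0, 0, 0, 0, 0, 0, 1]
}}

```text
clock: 20.55
eef_pos: [513.3, -5.4, 9.1]
orientation: [2.503, 1.899, -0.0]
wrist_force: [0.5, 0.2, -0.5]
grip_width: -0.4
grasp_force: 0.0
```

```bash
python3 -c "from h import *;sx()"
```

```text
t 20.55 x -20.1 y 2.7 z 9.1 Fx -0.4 Fy 0.4 Fz -0.5 tz [ 0.01 -0.    0.01] w -0.4
```

>>> {"op": "drive_tool", "data": {
  "motion": [-0.07, 0, 0, 0, 0, 0, 1, 0, 0, 0, 0, 0, 0, 1]
}}

```text
clock: 20.75
eef_pos: [512.8, -7.1, 9.0]
orientation: [-2.502, -1.899, 0.0]
wrist_force: [0.2, 0.7, -0.0]
grip_width: -0.2
grasp_force: 0.0
```

>>> {"op": "drive_tool", "data": {
  "motion": [-0.05, 0, 0, 0, 0, 0, 1, 0, 0, 0, 0, 0, 0, 1]
}}

```text
clock: 20.95
eef_pos: [512.4, -8.5, 9.0]
orientation: [-2.502, -1.899, 0.0]
wrist_force: [-0.2, -0.7, 0.0]
grip_width: 0.0
grasp_force: 0.0
```

```bash
python3 -c "from h import *;sx()"
```

```text
t 20.95 x -16.8 y 2.7 z 9.0 Fx 0.7 Fy 0.0 Fz 0.0 tz [ 0.01 -0.03  0.01] w 0.0
```

>>> {"op": "drive_tool", "data": {
  "motion": [-0.06, 0, 0, 0, 0, 0, 1, 0, 0, 0, 0, 0, 0, 1]
}}

```text
clock: 21.15
eef_pos: [511.9, -10.4, 9.0]
orientation: [2.503, 1.899, -0.001]
wrist_force: [0.6, 0.5, -0.2]
grip_width: 0.2
grasp_force: 0.0
```

>>> {"op": "drive_tool", "data": {
  "motion": [-0.05, 0, 0, 0, 0, 0, 1, 0, 0, 0, 0, 0, 0, 1]
}}

```text
clock: 21.35
eef_pos: [512.0, -10.6, 9.1]
orientation: [-2.501, -1.9, -0.003]
wrist_force: [0.8, 2.7, -0.8]
grip_width: 0.1
grasp_force: 1.2
```

```bash
python3 -c "from h import *;sx()"
```

```text
t 21.35 x -14.8 y 2.9 z 9.1 Fx -2.9 Fy 0.0 Fz -0.8 tz [ 0.51 -0.03  0.02] w 0.1
```

>>> {"op": "drive_tool", "data": {
  "motion": [-0.04, 0, 0, 0, 0, 0, 1, 0, 0, 0, 0, 0, 0, 1]
}}

```text
clock: 21.55
eef_pos: [512.1, -10.6, 9.1]
orientation: [-2.5, -1.901, -0.005]
wrist_force: [0.5, 4.5, -1.7]
grip_width: -0.2
grasp_force: 2.5
```

```bash
python3 -c "from h import *;sx()"
```

```text
t 21.55 x -14.8 y 2.9 z 9.1 Fx -4.5 Fy -0.7 Fz -1.7 tz [ 1.01 -0.09 -0.02] w -0.2
```

>>> {"op": "drive_tool", "data": {
  "motion": [-0.05, 0, 0, 0, 0, 0, 1, -0.05, 0, 0, 0, 0, 0, 1, 0, 0, 0, 0, 0, 0, 1]
}}

```text
clock: 21.85
eef_pos: [512.0, -11.2, 9.2]
orientation: [-2.497, -1.902, -0.01]
wrist_force: [0.4, 8.5, -2.5]
grip_width: 0.3
grasp_force: 4.2
```

```bash
python3 -c "from h import *;sx()"
```

```text
t 21.85 x -14.2 y 3.0 z 9.2 Fx -8.3 Fy -1.9 Fz -2.5 tz [ 1.74 -0.12 -0.08] w 0.3
```

>>> {"op": "drive_tool", "data": {
  "motion": [-0.05, 0, 0, 0, 0, 0, 1, -0.05, 0, 0, 0, 0, 0, 1, 0, 0, 0, 0, 0, 0, 1]
}}

```text
clock: 22.15
eef_pos: [511.9, -11.7, 9.3]
orientation: [-2.495, -1.904, -0.015]
wrist_force: [1.4, 11.9, -3.0]
grip_width: -0.1
grasp_force: 6.0
```

```bash
python3 -c "from h import *;sx()"
```

```text
t 22.15 x -13.6 y 3.1 z 9.3 Fx -11.8 Fy -1.9 Fz -3.0 tz [ 2.5  -0.17 -0.03] w -0.1
```

>>> {"op": "drive_tool", "data": {
  "motion": [-0.05, 0, 0, 0, 0, 0, 1, -0.05, 0, 0, 0, 0, 0, 1, 0, 0, 0, 0, 0, 0, 1]
}}

```text
clock: 22.45
eef_pos: [511.9, -12.3, 9.4]
orientation: [-2.492, -1.905, -0.02]
wrist_force: [2.2, 14.7, -4.1]
grip_width: 0.2
grasp_force: 7.8
```

```bash
python3 -c "from h import *;sx()"
```

```text
t 22.45 x -13.1 y 3.2 z 9.4 Fx -14.7 Fy -1.8 Fz -4.1 tz [ 3.2  -0.26 -0.1 ] w 0.2
```

>>> {"op": "drive_tool", "data": {
  "motion": [-0.04, 0, 0, 0, 0, 0, 1, 0, 0, 0, 0, 0, 0, 1, 0, 0, 0, 0, 0, 0, 1]
}}

```text
clock: 22.75
eef_pos: [511.8, -12.3, 9.4]
orientation: [-2.491, -1.906, -0.022]
wrist_force: [0.8, 17.0, -3.6]
grip_width: -0.3
grasp_force: 8.6
```

```bash
python3 -c "from h import *;sx()"
```

```text
t 22.75 x -13.0 y 3.2 z 9.4 Fx -16.6 Fy -3.8 Fz -3.6 tz [ 3.53 -0.21 -0.02] w -0.3
```

Good push. Back off straight, raise, and inspect.

>>> {"op": "drive_tool", "data": {
  "motion": [0.1, 0, 0, 0, 0, 0, 1, 0.2, 0, 0, 0, 0, 0, 1, 0.4, 0, 0, 0, 0, 0, 1, 0.5, 0, 0, 0, 0, 0, 1, 0.3, 0, 0, 0, 0, 0, 1, 0, 0, -0.5, 0, 0, 0, 1, 0, 0, -1, 0, 0, 0, 1, 0, 0, -1, 0, 0, 0, 1, 0.5, 0, -1, 0, 0, 0, 1, 1, 0, 0, 0, 0, 0, 1, 1, 0, 0, 0, 0, 0, 1, 0.5, 0, 0, 0, 0, 0, 1]
}}

```text
clock: 23.95
eef_pos: [545.9, 110.8, 114.8]
orientation: [-2.5, -1.903, -0.004]
wrist_force: [-0.1, 0.0, 0.3]
grip_width: -0.0
grasp_force: 0.0
```

```bash
python3 -c "
from h import *;sx()
f=m.grab_frame('top')[155:265,360:510];g=m.grab_frame('scene')[100:200,220:340]
cv2.imwrite('pics/p3.png',np.hstack([cv2.resize(f,(409,300),interpolation=2),cv2.resize(g,(360,300),interpolation=2)]))
o=np.array([505.3,-24,0]);d=np.array([-.2689,-.9632,0]);e=np.array([.9632,-.2689,0])
P=[o+d*(52+a)+e*(2.8+b)+[0,0,82] for a,b in((50,25),(50,-25),(-50,-25),(-50,25))]
print(((proj('top',P)-[360,155])*2.727).round())"
```

```text
t 23.95 x -140.8 y 2.8 z 114.8 Fx 0.0 Fy -0.1 Fz 0.3 tz [-0.   -0.    0.03] w -0.0
[[311. 123.]
 [296. 183.]
 [171. 146.]
 [187.  87.]]
```

View pics/p3.png

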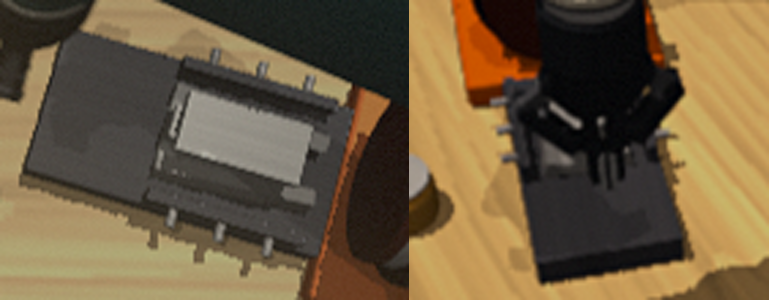

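```bash
python3 -c "
from workcell import manip as m
print(m.hand_in())"
```

```text
the job is handed in; nothing more can be done
None
```

The work rest is in the tapered way with its centre about 52 mm past the mouth. I pushed it home from behind with about 16–17 N, let go, and handed the job in at about 24 s. The last picture shows it seated square and in place, but I didn't test its tightness by pulling on it.

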